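Lay the taped stool legs in their matching cradles

ROBOT

A 6-joint arm with a two-finger parallel gripper is mounted at the origin on a cart in front of the work surface, level with it; the furniture and walls round the work are solid. World frame = base frame: x ahead of the robot, y to its left, z up, the work surface at z = 0. Lengths are in m, angles in rad, forces in N, time in s.
With the tool pointing down it reaches from about 0.35 to 0.975 m from the base axis. Payload 4.9 kg.
Tool frame: the origin (TCP) lies midway between the tips of the shut fingers; the grasp point (between the pads) lies 19 mm behind it (grip_depth is the distance from the TCP to the grasp point, in m); z points along the fingers, y is the line along which they close (so a half turn about z gives the same grasp; the last joint's range is limited). The gripper opens to 85 mm and grips with 20 to 120 N. Pads are 22 mm wide; open, the fingers measure 114 mm over their backs; the gripper's body (76 mm by 85 mm) begins 54 mm behind the grasp point. The pads swing forward as they close: fully open they stand 13 mm farther back than shut.
Start: joints at [1.118, 0.053, 1.613, -0, 1.476, -0.119], TCP at [0.205, 0.59, 0.231] pointing down, gripper open.
Joint ranges: [-3.01, 3.01], [-1.01, 2.22], [0.06, 2.58], [-1.02, 4.17], [0.09, 2.62], [-3.14, 3.14]. Speed limits (rad/s): [2.57, 2.57, 3.14, 3.14, 3.14, 3.14].

INTERFACE

Orientations are given as a 3x3 rotation matrix whose columns are the frame's x, y, z axes.
In Python, from station import observe, grab_frame, sign_off, grip_depth gives the robot as it stands.
- The arm moves only by the tool send_rows, never from a script. Its argument "series" is a list that holds one entry, the list of rows, each a list of 7 numbers: the turn, a rotation vector about the tool's x, y, z in degrees, then the shift along the tool's x, y, z in mm, then the opening, from 0 (shut) to 1 (fully open). A call has 1 to 12 rows; each row is the pose to reach, as a shift and turn from the pose commanded when the call began, along the tool's axes at that moment; what a row does not reach only later rows make up. A row lasts 1/10 s, in which the tool goes at most 50 mm and 8.59 degrees, less where a joint would pass 70% of its speed; a pose out of reach is approached as far as the arm can. A call with a gripper value outside its range is refused whole. The fingers move at their own pace and stop on an object; the grip force is fixed at half the most. Time passes only in rows, so rows that repeat a pose let the fingers close. It gives the time, the measured TCP pose, the force, the opening and the grip force at its end, in the units of the state.
- observe(): the state, without advancing time (a new reading comes with each control period).
- grab_frame(name): name is "side" or "top"; returns a dict with "image" (420x560x3 uint8, red, green, blue), "z_map" (420x560 float32, m along the optical axis (not along the pixel's ray), 0 where there is no reading), "fx", "fy", "cx", "cy" (pixels), "xyz" and "orientation" of the camera in the world. Camera axes: x right, y up, looking along -z (the intrinsics and any distortion apply to the point x, -y, -z); pixel columns grow to the right and rows downward; lengths in m; the calibration is good to about 2 mm. A picture is of the moment at which its call begins.
- sign_off(): hands the job in; it is judged then, once.
The state is a dict: "t": time; "joint_positions": joint angles; "qd": joint speeds; "joint_torque": joint torques, N m; "tool_pos": TCP position; "eef_rot": TCP orientation; "contact_force": force on the tool from outside, world axes, zero at the start; "moment": the same for the moment, N m; "gripper_width": opening from 0.0 (shut) to 1.0 (fully open); "grasp_force": force on a finger pad.
Only numpy, scipy, OpenCV 4.12 (cv2) and the standard library are available. Lean on these libraries where they do the work, as an engineer would, in place of code of your own. Each camera call takes 0.05 s, during which the arm holds its last target. There are 200 camera calls.

TASK

Pick out the three stool legs that carry a ring of coloured tape and lay each one in the cradle with cheeks of the same colour, one leg per cradle: centred along the cradle, down in both V saddles, either end first. Leave the two legs without tape where they lie.

Things in the scene. Friction and masses are not known exactly. Their poses are not given: they have to be found in the camera images.
- leg_red_mid (a point): Turned pale wooden stool leg lying on its side, round, 205 mm long, 36 mm thick at mid-length (38 mm at most, 30 mm at the thin end, which has a short 18 mm tenon), about 0.11 kg; 28 mm wide ring of red tape round it, 50 mm from the middle towards the thick end. Point: on its centre line at half length, 18 mm above the bench as it lies; y along the leg to the thin end.
- leg_blue_mid (a point): Turned pale wooden stool leg lying on its side, round, 205 mm long, 36 mm thick at mid-length (38 mm at most, 30 mm at the thin end, which has a short 18 mm tenon), about 0.11 kg; 28 mm wide ring of blue tape round it, 50 mm from the middle towards the thick end. Point: on its centre line at half length, 18 mm above the bench as it lies; y along the leg to the thin end.
- leg_green_mid (a point): Turned pale wooden stool leg lying on its side, round, 205 mm long, 36 mm thick at mid-length (38 mm at most, 30 mm at the thin end, which has a short 18 mm tenon), about 0.11 kg; 28 mm wide ring of green tape round it, 50 mm from the middle towards the thick end. Point: on its centre line at half length, 18 mm above the bench as it lies; y along the leg to the thin end.
- plain_leg_a_mid (a point): Turned pale wooden stool leg lying on its side, round, 205 mm long, 36 mm thick at mid-length (38 mm at most, 30 mm at the thin end, which has a short 18 mm tenon), about 0.11 kg; no tape on it. Point: on its centre line at half length, 18 mm above the bench as it lies; y along the leg to the thin end.
- plain_leg_b_mid (a point): Turned pale wooden stool leg lying on its side, round, 205 mm long, 36 mm thick at mid-length (38 mm at most, 30 mm at the thin end, which has a short 18 mm tenon), about 0.11 kg; no tape on it. Point: on its centre line at half length, 18 mm above the bench as it lies; y along the leg to the thin end.
- cradle_red: Fixed cradle: plywood base 62x150x8 mm, two V saddles with red plastic cheeks. Origin: centre of underside, on the bench; y along the cradle (as the leg lies), z up. Saddles at y = -61 and +61 mm, 24 thick, 60 wide, 39 high; 45 degree V faces, V bottom at z 13. Between them only the 8 mm base: room for fingers. Seated leg: its middle over the origin at z about 37.
- cradle_blue: Fixed cradle: plywood base 62x150x8 mm, two V saddles with blue plastic cheeks. Origin: centre of underside, on the bench; y along the cradle (as the leg lies), z up. Saddles at y = -61 and +61 mm, 24 thick, 60 wide, 39 high; 45 degree V faces, V bottom at z 13. Between them only the 8 mm base: room for fingers. Seated leg: its middle over the origin at z about 37.
- cradle_green: Fixed cradle: plywood base 62x150x8 mm, two V saddles with green plastic cheeks. Origin: centre of underside, on the bench; y along the cradle (as the leg lies), z up. Saddles at y = -61 and +61 mm, 24 thick, 60 wide, 39 high; 45 degree V faces, V bottom at z 13. Between them only the 8 mm base: room for fingers. Seated leg: its middle over the origin at z about 37.

How it is judged:
At the end, for the whole second after the job is handed in: Each taped leg is at rest in the cradle of its colour: middle within 15 mm of the cradle's centre seen from above, length within 7 degrees of the cradle's, middle 30 to 45 mm above the cradle's underside. Untaped legs never shifted over 20 mm (horizontal distance between leg_red_mid and cradle_red below 0.015 m and angle between the y axis of leg_red_mid and the y axis of cradle_red, either way round below 0.12 rad and z of leg_red_mid in the frame of cradle_red between 0.03 and 0.045 m and linear speed of each of leg_red, leg_blue, leg_green below 0.02 m/s and horizontal distance between leg_blue_mid and cradle_blue below 0.015 m and angle between the y axis of leg_blue_mid and the y axis of cradle_blue, either way round below 0.12 rad and z of leg_blue_mid in the frame of cradle_blue between 0.03 and 0.045 m and horizontal distance between leg_green_mid and cradle_green below 0.015 m and angle between the y axis of leg_green_mid and the y axis of cradle_green, either way round below 0.12 rad and z of leg_green_mid in the frame of cradle_green between 0.03 and 0.045 m); the robot touches nothing.
It fails at once if untaped leg a is shifted by more than 20 mm (distance of plain_leg_a_mid from where it was at the start of the episode above 0.02 m).
It fails at once if untaped leg b is shifted by more than 20 mm (distance of plain_leg_b_mid from where it was at the start of the episode above 0.02 m).
It also fails if it takes over 77 s, if anything falls off the work surface, if the arm or the gripper's body presses on something with over 40 N, if the wrist force passes 120 N, or if a joint passes its speed limit or range.

## Working session

There is one attempt and no reset: what is moved stays moved. The work goes in short steps, Python scripts to look and compute and a tool call to move; the robot and the scene stay as the last step left them, time stands still between calls to the robot, and variables do not carry over. Pictures are saved under pics/ and viewed, at most 14 in all, crops included, and the job is handed in when it is done.

Besides the shell and the picture viewer there is one more tool, called by a JSON object that holds its "op" and its "data", one argument or row to a line. send_rows: Moves the arm, as the interface text tells. Its arguments: {"type":"object","properties":{"series":{"type":"array","items":{"type":"array","items":{"type":"array","items":{"type":"number"}}}}},"required":["series"]}

```bash
mkdir -p pics; cat > h.py <<'E'
from station import observe, grab_frame, sign_off, grip_depth
import numpy as np, cv2
def snap(n,f):
    d=grab_frame(n); cv2.imwrite('pics/'+f,d['image'][:,:,::-1]); np.savez('pics/'+f+'.npz',**d); return d
def w(d,u,v,z=None):
    R=np.array(d['orientation']);p=np.array(d['xyz'])
    r=R@np.array([(u-d['cx'])/d['fx'],-(v-d['cy'])/d['fy'],-1])
    if z is None: return p+r*d['z_map'][int(v),int(u)]
    return p+r*(z-p[2])/r[2]
E
python3 - <<'E'
from h import *
for n in('top','side'):
    d=snap(n,n+'0.png'); print(n,d['xyz'],np.round(d['orientation'],3).tolist(),d['fx'],d['cx'],d['cy'],[k for k in d])
s=observe();print(s['tool_pos'],np.round(s['eef_rot'],3).tolist(),s['t'],s['gripper_width'],grip_depth)
E
```

```text
top [ 0.45770794 -0.00513847  1.02175405] [[-0.03, 0.998, -0.058], [-1.0, -0.03, -0.005], [-0.007, 0.058, 0.998]] 455.95843102818037 275.6858017243944 209.9323939612147 ['image', 'z_map', 'fx', 'fy', 'cx', 'cy', 'xyz', 'orientation']
side [ 0.08619614 -1.12786836  0.73066734] [[0.928, 0.171, -0.331], [-0.372, 0.464, -0.804], [0.016, 0.869, 0.495]] 544.5929468988918 282.6294551699049 213.68589806943544 ['image', 'z_map', 'fx', 'fy', 'cx', 'cy', 'xyz', 'orientation']
[0.20451584 0.58999049 0.23018441] [[-0.945, 0.328, -0.001], [0.328, 0.945, -0.002], [0.0, -0.002, -1.0]] 0.1 1.0020050314957933 0.0187
```

View pics/top0.png

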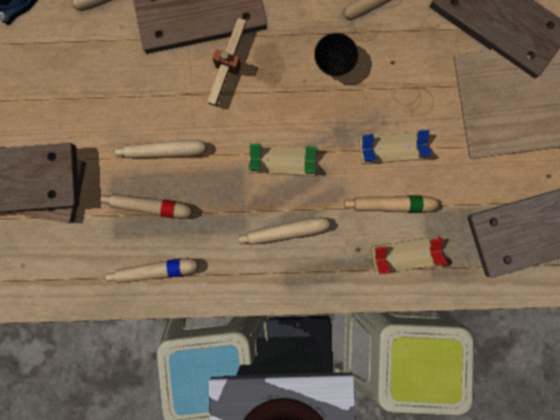

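View pics/side0.png

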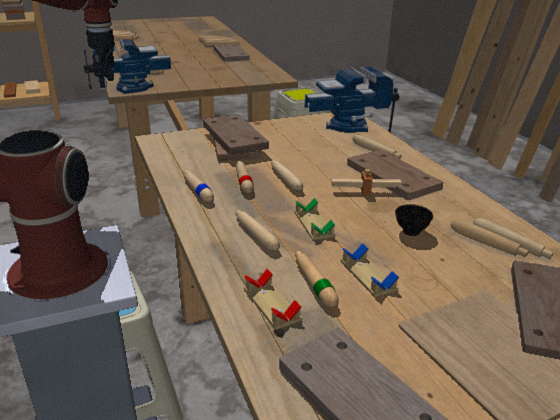

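The top picture shows five legs. Blue tape is at (175,268), red tape at (168,209) and green tape at (417,204); the plain legs are at (162,150) and (285,231). The cradles are green (283,159), blue (396,147) and red (411,256). The arm is clear of the area, so I'll segment by height and check on a crop.

```bash
cat > m.py <<'E'
from h import *
import sys
d=dict(np.load('pics/'+sys.argv[1]+'.npz'))
H,W=d['z_map'].shape; u,v=np.meshgrid(np.arange(W),np.arange(H))
R=d['orientation'];c=np.stack([(u-d['cx'])/d['fx'],-(v-d['cy'])/d['fy'],-np.ones((H,W))],-1)
P=d['xyz']+(c@R.T)*d['z_map'][...,None]
tab=(P[...,2]<.006)&(P[...,0]>.25)&(d['z_map']>0)
print('table z',np.median(P[tab][:,2]))
m=((P[...,2]>.008)&(P[...,2]<.07)&(v<300)).astype(np.uint8)
n,l,st,ce=cv2.connectedComponentsWithStats(m)
img=d['image'].astype(int); hsv=cv2.cvtColor(d['image'],cv2.COLOR_RGB2HSV)
for i in range(1,n):
    if not 300<st[i,4]<3500: continue
    q=l==i
    if P[q][:,0].max()>.62: continue
    X=P[q]; xy=X[:,:2]
    # silhouettes at mid height
    k=np.argwhere(q)[:,::-1]; g=np.array([w(d,a,b,.018)[:2] for a,b in k],np.float32)
    (cx,cy),(a,b),_=cv2.minAreaRect(g); ax=np.linalg.eigh(np.cov(g.T))[1][:,1]
    sat=q&(hsv[...,1]>150); hue=np.median(hsv[...,0][sat]) if sat.sum()>20 else -1
    t=(P[sat].mean(0)[:2]-[cx,cy])@ax*1e3 if hue>=0 else 0
    pr=(g-g.mean(0))@ax
    mp=g.mean(0)+ax*(pr.max()+pr.min())/2
    print(st[i,:5],'hue',hue,'c',np.round([cx,cy],4),'pcmid',np.round(mp,4),'size',np.round([a,b],3),'ang(deg of axis)',np.round(np.degrees(np.arctan2(ax[1],ax[0])),1),'zmax',round(float(np.percentile(X[:,2],98)),3),'tape',np.round(t,1))
E
python3 m.py top0.png
python3 - <<'E'
import cv2
i=cv2.imread('pics/top0.png');cv2.imwrite('pics/c1.png',cv2.resize(i[125:285,95:285],None,fx=4,fy=3.7,interpolation=cv2.INTER_CUBIC)[:600,:800])
i=i[125:285,235:455];cv2.imwrite('pics/c2.png',cv2.resize(i,None,fx=3.6,fy=3.6,interpolation=cv2.INTER_CUBIC))
E
```

```text
table z 0.0008086596759979692
[ 100  193   93   25 1326] hue 0.0 c [0.5362 0.2863] pcmid [0.5365 0.2863] size [0.207 0.039] ang(deg of axis) 79.8 zmax 0.04 tape -51.9
[ 344  195   95   18 1347] hue 63.0 c [ 0.5227 -0.2543] pcmid [ 0.5232 -0.2543] size [0.207 0.038] ang(deg of axis) 88.2 zmax 0.041 tape -49.2
[ 238  217   92   27 1326] hue -1 c [ 0.471 -0.016] pcmid [ 0.4698 -0.0162] size [0.036 0.205] ang(deg of axis) 99.0 zmax 0.039 tape 0
[ 371  236   76   38 1639] hue 1.0 c [ 0.4096 -0.2877] pcmid [ 0.4095 -0.2877] size [0.063 0.157] ang(deg of axis) 96.8 zmax 0.04 tape 1.1
[ 105  258   94   25 1359] hue 115.0 c [0.3916 0.2761] pcmid [0.3918 0.2761] size [0.039 0.206] ang(deg of axis) 96.3 zmax 0.04 tape -52.0
```

View pics/c2.png

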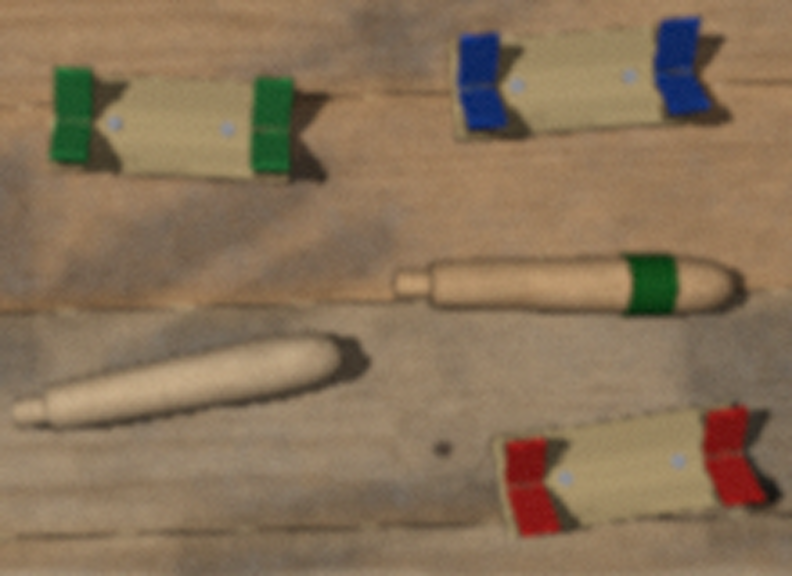

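```bash
sed -i 's/>\.62/>.72/' m.py; cat >> m.py <<'E'
print('cheeks')
for nm,lo,hi in(('red',-6,6),('green',50,75),('blue',105,125)):
    h=hsv[...,0].astype(int); h=np.where(h>170,h-180,h)
    q=((h>=lo)&(h<=hi)&(hsv[...,1]>150)&(v<300)&(v>110)&(u>200)&(P[...,2]>.008)&(P[...,2]<.07)).astype(np.uint8)
    n,l,st,ce=cv2.connectedComponentsWithStats(q); C=[]
    for i in range(1,n):
        if st[i,4]<100: continue
        X=P[l==i]; C.append(cv2.minAreaRect(X[:,:2].astype(np.float32))[0]); print(nm,st[i],C[-1],X.mean(0),X[:,2].min(),X[:,2].max())
    if len(C)>1:
        C=np.array([c for c in C][:3]); print('  ->pairs')
        for a in range(len(C)):
            for b in range(a):
                e=C[a]-C[b]; L=np.linalg.norm(e)
                if .1<L<.14: print(nm,'mid',(C[a]+C[b])/2,'len',L,'ang',np.degrees(np.arctan2(e[1],e[0]))%180)
E
python3 m.py top0.png
```

```text
table z 0.0008086596759979692
[ 359  129   73   35 1561] hue 111.0 c [ 0.6506 -0.2689] pcmid [ 0.6496 -0.2691] size [0.065 0.157] ang(deg of axis) 93.2 zmax 0.039 tape 1.1
[ 114  139   93   19 1304] hue -1 c [0.6601 0.2532] pcmid [0.6601 0.2532] size [0.036 0.206] ang(deg of axis) 91.6 zmax 0.038 tape 0
[ 248  143   69   32 1428] hue 67.0 c [ 0.6296 -0.0173] pcmid [ 0.6293 -0.0173] size [0.148 0.065] ang(deg of axis) 85.0 zmax 0.039 tape -1.8
[ 100  193   93   25 1326] hue 0.0 c [0.5362 0.2863] pcmid [0.5365 0.2863] size [0.207 0.039] ang(deg of axis) 79.8 zmax 0.04 tape -51.9
[ 344  195   95   18 1347] hue 63.0 c [ 0.5227 -0.2543] pcmid [ 0.5232 -0.2543] size [0.207 0.038] ang(deg of axis) 88.2 zmax 0.041 tape -49.2
[ 238  217   92   27 1326] hue -1 c [ 0.471 -0.016] pcmid [ 0.4698 -0.0162] size [0.036 0.205] ang(deg of axis) 99.0 zmax 0.039 tape 0
[ 371  236   76   38 1639] hue 1.0 c [ 0.4096 -0.2877] pcmid [ 0.4095 -0.2877] size [0.063 0.157] ang(deg of axis) 96.8 zmax 0.04 tape 1.1
[ 105  258   94   25 1359] hue 115.0 c [0.3916 0.2761] pcmid [0.3918 0.2761] size [0.039 0.206] ang
[... 268 characters left out ...]
0.40002269 -0.22671206  0.02778582] 0.008846696740604232 0.042707667811703764
  ->pairs
red mid [ 0.40857323 -0.28791139] len 0.1204098290095772 ang 96.93597170160992
green [410 196  12  16 163] (0.5198428630828857, -0.3038066029548645) [ 0.51881538 -0.30339677  0.03721317] 0.025414791863572317 0.043564211263808716
blue [418 131  13  25 229] (0.6510854363441467, -0.328162282705307) [ 0.65270079 -0.32803979  0.0284301 ] 0.01283934207707449 0.04188140015952624
blue [363 135  12  26 226] (0.6457327604293823, -0.207217738032341) [ 0.64726772 -0.20691454  0.02835889] 0.011200939243401598 0.04180981837989439
  ->pairs
blue mid [ 0.6484091  -0.26769001] len 0.12106293415244639 ang 92.53410138564966
```

```bash
cat > go.py <<'E'
from h import *
import sys
from scipy.spatial.transform import Rotation as Ro
def go(x,y,z,yaw):
    s=observe();p=np.array(s['tool_pos']);R=np.array(s['eef_rot']);c,t=np.cos(np.radians(yaw)),np.sin(np.radians(yaw))
    T=np.array([[-t,c,0],[c,t,0],[0,0,-1]]);T=T if abs(np.linalg.det(T)-1)<1e-6 else None
    print('t',round(s['t'],2),'p',np.round(p,4),'w',round(s['gripper_width'],3),'F',np.round(s['contact_force'],1),'g',s['grasp_force'])
    print('turn',np.round(np.degrees((Ro.from_matrix(R).inv()*Ro.from_matrix(T)).as_rotvec()),1),'shift',np.round(R.T@(np.array([x,y,z])-p)*1e3,1))
if __name__=='__main__': go(*map(float,sys.argv[1:]))
E
python3 go.py .536 .286 .12 -10.2
sed -i "s/'green',50,75/'green',50,95/; s/>=lo)&(h<=hi)&(hsv\[...,1\]>150)/>=lo)\&(h<=hi)\&(hsv[...,1]>110)/; s/&(P\[...,2\]>.008)&(P\[...,2\]<.07)).astype/\&(P[...,2]>.004)).astype/" m.py; python3 m.py top0.png | grep green
```

```text
t 0.1 p [0.2045 0.59   0.2302] w 1.002 F [0.9 0.2 0.5] g 0.0
turn [-0.1  0.1 81.1] shift [-412.8 -178.4  110.4]
green [249 144  12  26 248] (0.5577272772789001, 0.02921968698501587) [0.63306384 0.0417235  0.03559434] 0.011391510585655018 1.021754047071432
green [305 147  11  26 248] (0.6227738261222839, -0.07990537583827972) [ 0.62417138 -0.0788942   0.02790642] 0.009988616731511746 0.0417963525008338
green [410 196  13  16 181] (0.5201932787895203, -0.3034265339374542) [ 0.51935646 -0.30348407  0.03718712] 0.025414791863572317 0.04381417650083552
green mid [ 0.59025055 -0.02534284] len 0.1270406740088501 ang 120.7980458440822
```

{"op": "send_rows", "data": {
  "series": [
    [[0,0,81,-413,-178,110,1],[0,0,81,-413,-178,110,1],[0,0,81,-413,-178,110,1],[0,0,81,-413,-178,110,1],[0,0,81,-413,-178,110,1],[0,0,81,-413,-178,110,1],[0,0,81,-413,-178,110,1],[0,0,81,-413,-178,110,1],[0,0,81,-413,-178,110,1],[0,0,81,-413,-178,110,1],[0,0,81,-413,-178,110,1],[0,0,81,-413,-178,110,1]]
  ]
}}

```text
t: 1.3
tool_pos: [0.5361, 0.2871, 0.1209]
eef_rot: [[0.175, 0.985, -0.001], [0.985, -0.175, 0.0], [-0.0, -0.001, -1.0]]
contact_force: [-0.4, 1.5, 0.3]
gripper_width: 1.004
grasp_force: 0.0
```

```bash
python3 go.py .536 .286 .0 -10.2
```

```text
t 1.3 p [0.5361 0.2871 0.1209] w 1.004 F [-0.4  1.5  0.3] g 0.0
turn [-0.1  0.   0.1] shift [ -1.1   0.2 120.9]
```

{"op": "send_rows", "data": {
  "series": [
    [[0,0,0,0,0,40,1],[0,0,0,0,0,80,1],[0,0,0,0,0,105,1],[0,0,0,0,0,120,1],[0,0,0,0,0,120,1],[0,0,0,0,0,120,0],[0,0,0,0,0,120,0],[0,0,0,0,0,120,0],[0,0,0,0,0,120,0],[0,0,0,0,0,120,0],[0,0,0,0,0,120,0],[0,0,0,0,0,120,0]]
  ]
}}

```text
t: 2.5
tool_pos: [0.538, 0.2875, 0.0032]
eef_rot: [[0.176, 0.984, 0.003], [0.984, -0.176, 0.001], [0.002, 0.003, -1.0]]
contact_force: [-2.1, 0.2, 6.3]
gripper_width: 0.377
grasp_force: 60.3
```

```bash
python3 go.py .536 .286 .14 -10.2
```

```text
t 2.5 p [0.538  0.2875 0.0032] w 0.377 F [-2.1  0.2  6.3] g 60.257090013474226
turn [ 0.1 -0.1  0.1] shift [  -1.7   -1.4 -136.8]
```

{"op": "send_rows", "data": {
  "series": [
    [[0,0,0,0,0,-30,0],[0,0,0,0,0,-70,0],[0,0,0,0,0,-110,0],[0,0,0,0,0,-140,0],[0,0,-2,-30,-1,-140,0],[0,0,-4,-75,-3,-140,0],[0,0,-6,-120,-5,-140,0],[0,0,-8,-165,-7,-140,0],[0,0,-10,-210,-9,-140,0],[0,0,-12,-255,-11,-140,0],[0,0,-14,-300,-13,-140,0],[0,0,-17,-345,-15,-140,0]]
  ]
}}

```text
t: 3.7
tool_pos: [0.4601, -0.0515, 0.141]
eef_rot: [[-0.122, 0.993, -0.0], [0.993, 0.122, 0.0], [0.0, -0.0, -1.0]]
contact_force: [0.5, 0.2, -1.1]
gripper_width: 0.377
grasp_force: 60.2
```

```bash
python3 go.py .408 -.2875 .14 6.8
```

```text
t 3.7 p [ 0.4601 -0.0515  0.141 ] w 0.377 F [ 0.5  0.2 -1.1] g 60.177191967959516
turn [-0.  -0.   0.2] shift [-227.9  -80.4    1. ]
```

{"op": "send_rows", "data": {
  "series": [
    [[0,0,0,-45,-16,0,0],[0,0,0,-90,-32,0,0],[0,0,0,-135,-48,0,0],[0,0,0,-175,-62,0,0],[0,0,0,-210,-74,0,0],[0,0,0,-226,-80,0,0],[0,0,0,-226,-80,0,0],[0,0,0,-226,-80,0,0],[0,0,0,-226,-80,0,0],[0,0,0,-226,-80,0,0]]
  ]
}}

```text
t: 4.7
tool_pos: [0.409, -0.2829, 0.1411]
eef_rot: [[-0.121, 0.993, -0.0], [0.993, 0.121, 0.0], [0.0, -0.0, -1.0]]
contact_force: [-0.1, 0.1, -2.5]
gripper_width: 0.38
grasp_force: 60.2
```

```bash
python3 go.py .408 -.2875 .021 6.8
python3 - <<'E'
from h import *
d=snap('side','side1.png'); cv2.imwrite('pics/c3.png',cv2.resize(d['image'][180:350,190:390,::-1],None,fx=3.5,fy=3.5))
E
```

```text
t 4.7 p [ 0.409  -0.2829  0.1411] w 0.38 F [-0.1  0.1 -2.5] g 60.171483705053106
turn [-0.  -0.   0.2] shift [ -4.5  -1.6 120.1]
```

View pics/c3.png

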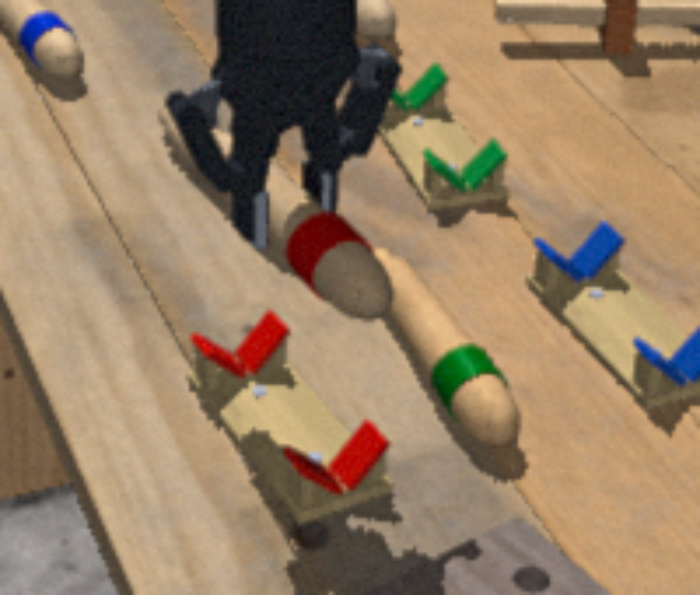

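The leg is held level between the fingers above the red cradle (V's at crop (240,360) and (335,470)). I'll lower it and release.

{"op": "send_rows", "data": {
  "series": [
    [[0,0,0,-5,-2,40,0],[0,0,0,-5,-2,80,0],[0,0,0,-5,-2,100,0],[0,0,0,-5,-2,112,0],[0,0,0,-5,-2,119,0],[0,0,0,-5,-2,119,0],[0,0,0,-5,-2,119,0],[0,0,0,-5,-2,119,0.5],[0,0,0,-5,-2,119,0.75],[0,0,0,-5,-2,119,0.75],[0,0,0,-5,-2,119,0.75],[0,0,0,-5,-2,119,0.75]]
  ]
}}

```text
t: 5.95
tool_pos: [0.4073, -0.2892, 0.0222]
eef_rot: [[-0.12, 0.993, -0.0], [0.993, 0.12, 0.0], [0.0, -0.0, -1.0]]
contact_force: [-0.4, -0.2, 0.2]
gripper_width: 0.749
grasp_force: 0.0
```

{"op": "send_rows", "data": {
  "series": [
    [[0,0,0,0,0,-30,0.75],[0,0,0,0,0,-70,0.75],[0,0,0,0,0,-110,0.8],[0,0,0,0,0,-140,1]]
  ]
}}

```text
t: 6.35
tool_pos: [0.4079, -0.2897, 0.1651]
eef_rot: [[-0.12, 0.993, 0.002], [0.993, 0.12, -0.002], [-0.002, 0.002, -1.0]]
contact_force: [0.7, -0.6, 0.4]
gripper_width: 0.945
grasp_force: 0.0
```

```bash
python3 go.py .523 -.254 .14 -1.8
python3 - <<'E'
from h import *
d=snap('side','side2.png'); cv2.imwrite('pics/c4.png',cv2.resize(d['image'][180:350,190:390,::-1],None,fx=3.5,fy=3.5))
E
```

```text
t 6.35 p [ 0.4079 -0.2897  0.1651] w 0.945 F [ 0.7 -0.6  0.4] g 0.0
turn [0.1 0.1 8.7] shift [ 21.7 118.5  25.2]
```

View pics/c4.png

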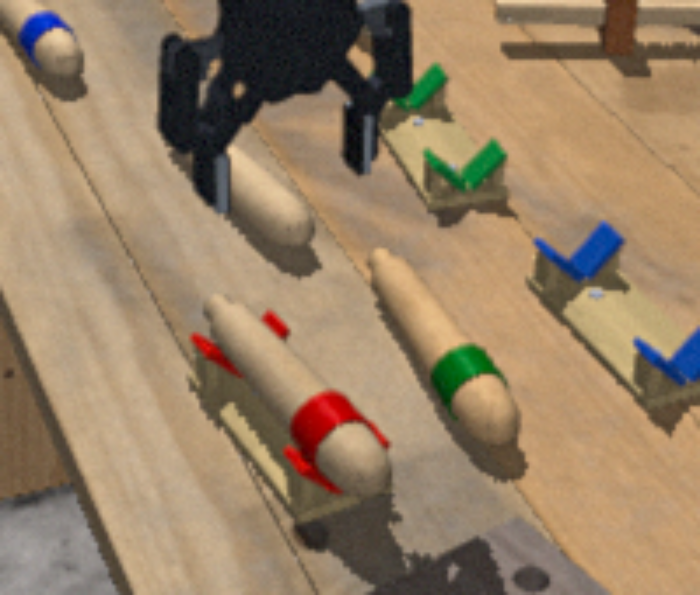

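The red leg sits in both red V's. Next is the green leg.

{"op": "send_rows", "data": {
  "series": [
    [[0,0,3,8,40,20,1],[0,0,6,16,80,20,1],[0,0,9,21,110,20,1],[0,0,9,21,118,20,1],[0,0,9,21,118,20,1],[0,0,9,21,118,20,1],[0,0,9,21,118,20,1],[0,0,9,21,118,20,1]]
  ]
}}

```text
t: 7.2
tool_pos: [0.5213, -0.2546, 0.1424]
eef_rot: [[0.038, 0.999, -0.0], [0.999, -0.038, -0.0], [-0.0, -0.0, -1.0]]
contact_force: [-0.3, 0.7, 0.0]
gripper_width: 1.005
grasp_force: 0.0
```

```bash
python3 go.py .523 -.254 .0 -1.8
```

```text
t 7.2 p [ 0.5213 -0.2546  0.1424] w 1.005 F [-0.3  0.7  0. ] g 0.0
turn [-0.   0.  -0.4] shift [  0.7   1.7 142.4]
```

{"op": "send_rows", "data": {
  "series": [
    [[0,0,0,1,2,40,1],[0,0,0,1,2,85,1],[0,0,0,1,2,120,1],[0,0,0,1,2,141,1],[0,0,0,1,2,141,1],[0,0,0,1,2,141,0],[0,0,0,1,2,141,0],[0,0,0,1,2,141,0],[0,0,0,1,2,141,0],[0,0,0,1,2,141,0],[0,0,0,1,2,141,0],[0,0,0,1,2,141,0]]
  ]
}}

```text
t: 8.4
tool_pos: [0.5254, -0.2542, 0.0035]
eef_rot: [[0.037, 0.999, 0.002], [0.999, -0.037, -0.002], [-0.002, 0.002, -1.0]]
contact_force: [-1.5, 0.1, 5.7]
gripper_width: 0.381
grasp_force: 60.1
```

```bash
python3 go.py .629 -.018 .14 -4.5
```

```text
t 8.4 p [ 0.5254 -0.2542  0.0035] w 0.381 F [-1.5  0.1  5.7] g 60.07417157990858
turn [0.1 0.1 2.4] shift [ 239.6   95.2 -136.7]
```

{"op": "send_rows", "data": {
  "series": [
    [[0,0,0,0,0,-30,0],[0,0,0,0,0,-75,0],[0,0,0,0,0,-120,0],[0,0,1,20,8,-140,0],[0,0,2,60,24,-140,0],[0,0,2,100,40,-140,0],[0,0,2,140,56,-140,0],[0,0,2,180,73,-140,0],[0,0,2,220,89,-140,0],[0,0,2,240,97,-140,0],[0,0,2,240,97,-140,0],[0,0,2,240,97,-140,0]]
  ]
}}

```text
t: 9.6
tool_pos: [0.6297, -0.0169, 0.1412]
eef_rot: [[0.071, 0.997, -0.001], [0.997, -0.071, -0.0], [-0.001, -0.0, -1.0]]
contact_force: [0.9, 0.0, -0.9]
gripper_width: 0.38
grasp_force: 60.1
```

{"op": "send_rows", "data": {
  "series": [
    [[0,0,0,0,0,0,0],[0,0,0,0,0,0,0],[0,0,0,0,0,0,0]]
  ]
}}

```text
t: 9.9
tool_pos: [0.6297, -0.018, 0.1414]
eef_rot: [[0.073, 0.997, 0.0], [0.997, -0.073, -0.0], [-0.0, 0.0, -1.0]]
contact_force: [0.0, 0.2, -1.2]
gripper_width: 0.38
grasp_force: 60.1
```

```bash
python3 go.py .629 -.018 .022 -4.5
```

```text
t 9.9 p [ 0.6297 -0.018   0.1414] w 0.38 F [ 0.   0.2 -1.2] g 60.08061486762017
turn [0.  0.  0.3] shift [ -0.   -0.7 119.4]
```

{"op": "send_rows", "data": {
  "series": [
    [[0,0,0,0,-1,40,0],[0,0,0,0,-1,80,0],[0,0,0,0,-1,100,0],[0,0,0,0,-1,112,0],[0,0,0,0,-1,119,0],[0,0,0,0,-1,119,0],[0,0,0,0,-1,119,0],[0,0,0,0,-1,119,0.5],[0,0,0,0,-1,119,0.75],[0,0,0,0,-1,119,0.75],[0,0,0,0,-1,119,0.75],[0,0,0,0,-1,119,0.75]]
  ]
}}

```text
t: 11.1
tool_pos: [0.629, -0.0169, 0.0222]
eef_rot: [[0.072, 0.997, -0.0], [0.997, -0.072, -0.0], [-0.0, -0.0, -1.0]]
contact_force: [-1.2, -0.0, 0.0]
gripper_width: 0.75
grasp_force: 0.0
```

{"op": "send_rows", "data": {
  "series": [
    [[0,0,0,0,0,-30,0.75],[0,0,0,0,0,-70,0.75],[0,0,0,0,0,-110,0.8],[0,0,0,0,0,-140,1]]
  ]
}}

```text
t: 11.5
tool_pos: [0.6298, -0.017, 0.1653]
eef_rot: [[0.072, 0.997, 0.003], [0.997, -0.072, -0.0], [-0.0, 0.003, -1.0]]
contact_force: [0.5, -0.6, 0.2]
gripper_width: 0.943
grasp_force: 0.0
```

```bash
python3 go.py .3915 .276 .14 6.3
```

```text
t 11.5 p [ 0.6298 -0.017   0.1653] w 0.943 F [ 0.5 -0.6  0.2] g 0.0
turn [  0.2   0.  -10.4] shift [ 275.2 -258.8   24.5]
```

{"op": "send_rows", "data": {
  "series": [
    [[0,0,-2,34,-32,0,1],[0,0,-4,68,-64,5,1],[0,0,-6,102,-96,10,1],[0,0,-8,136,-128,20,1],[0,0,-10,170,-160,20,1],[0,0,-10.4,204,-192,22,1],[0,0,-10.4,238,-224,22,1],[0,0,-10.4,265,-249,22,1],[0,0,-10.4,275,-259,22,1],[0,0,-10.4,275,-259,22,1],[0,0,-10.4,275,-259,22,1],[0,0,-10.4,275,-259,22,1]]
  ]
}}

```text
t: 12.7
tool_pos: [0.3915, 0.2751, 0.1404]
eef_rot: [[-0.108, 0.994, 0.0], [0.994, 0.108, -0.0], [-0.0, 0.0, -1.0]]
contact_force: [-0.7, -0.0, 0.2]
gripper_width: 1.004
grasp_force: 0.0
```

```bash
python3 go.py .3915 .276 .0 6.3
```

```text
t 12.7 p [0.3915 0.2751 0.1404] w 1.004 F [-0.7 -0.   0.2] g 0.0
turn [ 0.   0.  -0.1] shift [1.000e+00 1.000e-01 1.404e+02]
```

{"op": "send_rows", "data": {
  "series": [
    [[0,0,0,0,0,40,1],[0,0,0,0,0,85,1],[0,0,0,0,0,120,1],[0,0,0,0,0,139,1],[0,0,0,0,0,139,1],[0,0,0,0,0,139,0],[0,0,0,0,0,139,0],[0,0,0,0,0,139,0],[0,0,0,0,0,139,0],[0,0,0,0,0,139,0],[0,0,0,0,0,139,0],[0,0,0,0,0,139,0]]
  ]
}}

```text
t: 13.9
tool_pos: [0.392, 0.2767, 0.0032]
eef_rot: [[-0.11, 0.994, 0.003], [0.994, 0.11, 0.001], [0.001, 0.003, -1.0]]
contact_force: [-0.6, -0.6, 6.5]
gripper_width: 0.378
grasp_force: 60.2
```

```bash
python3 go.py .6495 -.268 .14 2.6
```

```text
t 13.9 p [0.392  0.2767 0.0032] w 0.378 F [-0.6 -0.6  6.5] g 60.19457861606497
turn [ 0.2 -0.1  3.7] shift [-569.5  196.8 -136.6]
```

{"op": "send_rows", "data": {
  "series": [
    [[0,0,0,0,0,-30,0],[0,0,0,0,0,-75,0],[0,0,0,0,0,-120,0],[0,0,0,-20,7,-140,0],[0,0,1,-60,21,-140,0],[0,0,2,-105,36,-140,0],[0,0,3,-150,52,-140,0],[0,0,3.7,-195,67,-140,0],[0,0,3.7,-240,83,-140,0],[0,0,3.7,-285,98,-140,0],[0,0,3.7,-330,114,-140,0],[0,0,3.7,-370,128,-140,0]]
  ]
}}

```text
t: 15.1
tool_pos: [0.5585, -0.0799, 0.1413]
eef_rot: [[-0.044, 0.999, 0.0], [0.999, 0.044, 0.0], [0.0, 0.0, -1.0]]
contact_force: [1.1, 0.7, -0.2]
gripper_width: 0.378
grasp_force: 60.1
```

```bash
python3 go.py .6495 -.268 .14 2.6
```

```text
t 15.1 p [ 0.5585 -0.0799  0.1413] w 0.378 F [ 1.1  0.7 -0.2] g 60.08652951393742
turn [ 0.  -0.  -0.1] shift [-191.9   82.6    1.3]
```

{"op": "send_rows", "data": {
  "series": [
    [[0,0,0,-40,17,0,0],[0,0,0,-80,35,0,0],[0,0,0,-120,52,0,0],[0,0,0,-160,69,0,0],[0,0,0,-188,82,0,0],[0,0,0,-188,82,0,0],[0,0,0,-188,82,0,0],[0,0,0,-188,82,0,0],[0,0,0,-188,82,0,0],[0,0,0,-188,82,0,0]]
  ]
}}

```text
t: 16.1
tool_pos: [0.6483, -0.2608, 0.1415]
eef_rot: [[-0.046, 0.999, -0.0], [0.999, 0.046, 0.0], [0.0, -0.0, -1.0]]
contact_force: [0.1, 0.2, -0.9]
gripper_width: 0.382
grasp_force: 60.1
```

```bash
python3 go.py .6495 -.268 .022 2.6
```

```text
t 16.1 p [ 0.6483 -0.2608  0.1415] w 0.382 F [ 0.1  0.2 -0.9] g 60.09564249194227
turn [-0. -0.  0.] shift [ -7.2   0.9 119.5]
```

{"op": "send_rows", "data": {
  "series": [
    [[0,0,0,-7,1,40,0],[0,0,0,-7,1,80,0],[0,0,0,-7,1,100,0],[0,0,0,-7,1,112,0],[0,0,0,-7,1,119,0],[0,0,0,-7,1,119,0],[0,0,0,-7,1,119,0],[0,0,0,-7,1,119,0.5],[0,0,0,-7,1,119,0.75],[0,0,0,-7,1,119,0.75],[0,0,0,-7,1,119,0.75],[0,0,0,-7,1,119,0.75]]
  ]
}}

```text
t: 17.3
tool_pos: [0.6497, -0.2689, 0.0223]
eef_rot: [[-0.045, 0.999, -0.0], [0.999, 0.045, -0.0], [-0.0, -0.0, -1.0]]
contact_force: [-0.5, -0.0, 0.4]
gripper_width: 0.747
grasp_force: 0.0
```

{"op": "send_rows", "data": {
  "series": [
    [[0,0,0,0,0,-30,0.75],[0,0,0,0,0,-70,0.75],[0,0,0,0,0,-110,0.8],[0,0,0,0,0,-150,1],[0,0,0,45,0,-180,1],[0,0,0,90,0,-200,1],[0,0,0,135,0,-200,1],[0,0,0,180,0,-200,1],[0,0,0,225,0,-200,1],[0,0,0,270,0,-200,1],[0,0,0,315,0,-200,1],[0,0,0,360,0,-200,1]]
  ]
}}

```text
t: 18.5
tool_pos: [0.6332, 0.0925, 0.2224]
eef_rot: [[-0.045, 0.999, 0.0], [0.999, 0.045, -0.0], [-0.0, 0.0, -1.0]]
contact_force: [0.7, 0.1, -0.5]
gripper_width: 0.998
grasp_force: 0.0
```

{"op": "send_rows", "data": {
  "series": [
    [[0,0,0,45,0,0,1],[0,0,0,90,0,0,1],[0,0,0,135,0,0,1],[0,0,0,180,0,0,1],[0,0,0,200,0,0,1],[0,0,0,200,0,0,1],[0,0,0,200,0,0,1]]
  ]
}}

```text
t: 19.2
tool_pos: [0.6247, 0.2901, 0.2221]
eef_rot: [[-0.045, 0.999, -0.0], [0.999, 0.045, -0.001], [-0.001, -0.0, -1.0]]
contact_force: [-0.3, -0.8, 0.4]
gripper_width: 1.0
grasp_force: 0.0
```

```bash
python3 - <<'E'
from h import *
d=snap('top','top3.png'); cv2.imwrite('pics/c5.png',cv2.resize(d['image'][125:285,235:455,::-1],None,fx=3.6,fy=3.6))
d=snap('side','side3.png'); cv2.imwrite('pics/c6.png',cv2.resize(d['image'][170:340,220:420,::-1],None,fx=3.5,fy=3.5))
E
python3 m.py top3.png
```

```text
table z 0.0008523762881225139
[ 351  129   96   35 2071] hue 115.0 c [ 0.651  -0.2769] pcmid [ 0.6512 -0.2769] size [0.065 0.212] ang(deg of axis) 93.8 zmax 0.061 tape -16.5
[ 114  139   93   19 1303] hue -1 c [0.6599 0.2532] pcmid [0.6601 0.2532] size [0.036 0.206] ang(deg of axis) 91.7 zmax 0.039 tape 0
[ 235  143   94   32 1990] hue 65.0 c [ 0.6296 -0.016 ] pcmid [ 0.6305 -0.0161] size [0.207 0.065] ang(deg of axis) 85.6 zmax 0.061 tape -29.8
[  16  144   47   35 1116] hue -1 c [0.6512 0.5238] pcmid [0.6457 0.5241] size [0.076 0.089] ang(deg of axis) 86.7 zmax 0.056 tape 0
[ 238  217   92   27 1323] hue -1 c [ 0.471 -0.016] pcmid [ 0.4698 -0.0162] size [0.036 0.205] ang(deg of axis) 99.0 zmax 0.039 tape 0
[ 365  236   97   38 2129] hue 1.0 c [ 0.4107 -0.2977] pcmid [ 0.4101 -0.2978] size [0.062 0.213] ang(deg of axis) 96.5 zmax 0.061 tape -10.2
cheeks
red [430 237  18  28 348] (0.415934681892395, -0.34287023544311523) [ 0.41676441 -0.34287904  0.05183565] 0.031179822055900197 0.06536046277266516
green [299 147  17  26 270] (0.6238735318183899, -0.07120698690414429) [ 0.62128303 -0.06985463  0.05187866] 0.025907971313547162 0.06398705812565497
blue [417 130  15  27 305] (0.5495574474334717, -0.18364392220973969) [ 0.64727417 -0.32158881  0.05450935] 0.01739470869951787 1.021754047071432
```

View pics/c5.png

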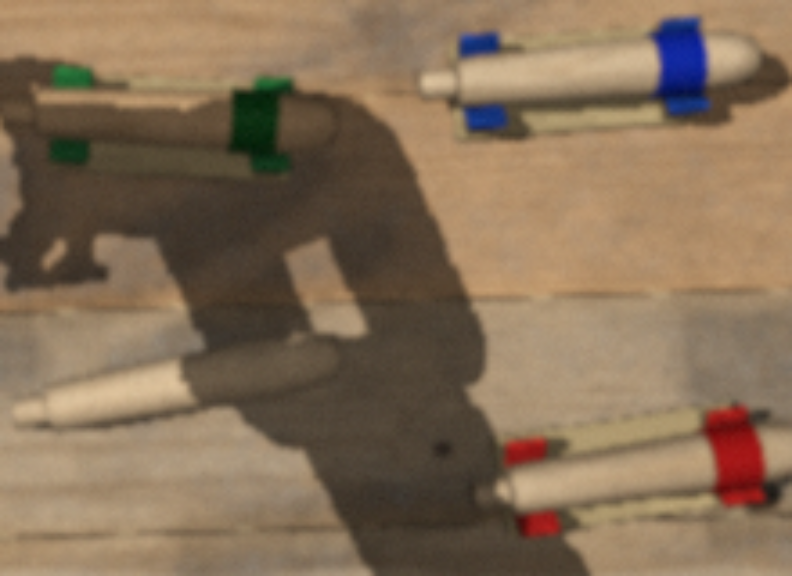

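View pics/c6.png

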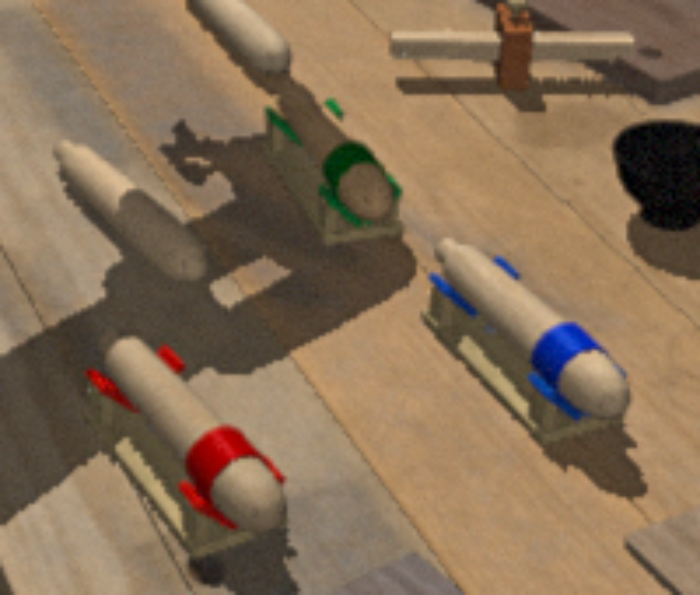

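All three taped legs are down in both V's of their cradles, about 5 mm or less off centre and within a degree or so in angle. The plain legs haven't moved and the arm is clear.

```bash
python3 -c "
from station import sign_off; print(sign_off())"
```

```text
the job is handed in; nothing more can be done
None
```

The red, blue and green legs are each lying in the cradle of their own colour, about 5 mm or less off centre, the two plain legs were not moved, and I handed the job in at about 19 s of the 77 s allowed; no verdict came back.

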